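# Clear the carton and the can, then hang up the ear defenders

## Task

Hang the ear defenders from the tilted steel stand over the middle of the low horizontal bar, headband across the bar, so that they hang straight down with one cup on each side of it. First clear the way while they are still in the stand: move the tall carton that leans on them, and the spray can that stands before the middle of the bar, into the open grey tray and leave both standing upright in it. Leave the other loose things on the desk where they are.

Things in the scene. Friction and masses are not known exactly. Their poses are not given: they have to be found in the camera images.
- stand: Fixed steel easel 170 mm wide, left or right on the desk. Origin: centre of its base on the desk. Its board leans 32 degrees (0.56 rad) from vertical, top towards own -x (robot side): in its frame the face starts at (0, 0, 0.030), runs up 130 mm along u = (-0.531, 0, 0.847) and faces n = (0.847, 0, 0.531). From its foot a ledge runs out 116 mm along n. y: along the board's width.
- muffs: Rigid ear defenders, 174 mm high, 148 mm over the cups, 0.24 kg. Origin: midway between the undersides of the cups; z up to the crown, y from cup to cup, x across the headband. Cups 60 mm (x), 80 mm high, between y = 30 and 74 mm on either side. Headband 22 mm wide in x. At the start they lean on the stand's board, z along its u; the board ends 20 mm short of the crown pad.
- muffs_crown (a point): Underside of the straight black crown pad of the ear defenders, at its middle, z = 150 mm in their frame, same axes: the spot that rests on the bar. The pad is 22 mm wide (x), 54 mm long (y) and rises 24 mm above this point: grip it across its width, fingertips no lower than this point, or they meet the bar.
- carton: Tall flat cardboard carton, 45 mm thick (x), 120 mm wide (y), 230 mm high (z), 0.3 kg. Origin: centre of its underside. At the start it stands on the stand's ledge and leans flat on the cups of the ear defenders, z along the stand's u, reaching 56 mm further up than their crown; grip it across its thickness near the top, tool tilted along it.
- bar: Fixed round steel bar on two posts, on the side where the stand is not. Bar 14 mm thick along y, 240 mm between post centres, top 197 mm above the desk; feet 120 mm (x) by 30 mm, 8 mm high. Origin: on the desk under the bar's middle; -x roughly towards the robot.
- bar_mid (a point): Top of the bar at its middle, 197 mm above the desk. y along the bar, z up.
- can: The spray can in the way: upright cylinder 53 mm in diameter to 112 mm height, then a white cap 51 mm in diameter, in all 150 mm high, about 0.28 kg. It stands some 80 mm before the middle of the bar on the robot's side, where one cup of the ear defenders has to hang. Origin: centre of its underside, z up.
- tray: Fixed open grey tray, 240 mm (own x) by 190 mm (own y), 50 mm high, walls and floor 5 mm, near the middle of the desk. Origin: centre of its underside on the desk.
- spare_can: Bystander: a like spray can, 53 mm by 150 mm high, at the back of the desk, far from the bar. Origin: centre of underside.
- tape: Bystander: roll of clear tape lying flat, 96 mm across, 45 mm high. Origin: centre of underside.
- relay_box: Bystander: small cardboard box 90 x 70 x 55 mm high at the back of the desk. Origin: centre of underside.
- jar: Bystander: jar 52 mm across, 60 mm high, between robot and tray. Origin: centre of underside.
- driver: Bystander: screwdriver lying at the back of the desk, about 200 mm long. Origin: on its underside.
- pens: Bystander: black open pen cup, 76 mm across, 95 mm high, at the back left of the desk. Origin: centre of underside.

How it is judged:
By the outcome, as a careful person would: the job done as asked, in the order asked, and still so for the second after the job is handed in, with the robot touching nothing.
It also fails if it takes over 72 s, if anything falls off the work surface, if the arm or the gripper's body presses on something with over 40 N, if the wrist force passes 120 N, or if a joint passes its speed limit or range.

## Robot

A 6-joint arm with a two-finger parallel gripper is mounted at the origin on the work surface. World frame = base frame: x ahead of the robot, y to its left, z up, the work surface at z = 0. Lengths are in mm, angles in degrees, forces in N, time in s.
With the tool pointing down it reaches from about 350 to 850 mm from the base axis. Payload 8.1 kg.
Tool frame: the origin (TCP) lies on the centre line of the jaws, within the pads' length; the fingertips stand 19 mm ahead of it and the grasp point (between the pads) is the TCP; z points along the fingers, y is the line along which they close (so a half turn about z gives the same grasp; the last joint's range is limited). The gripper opens to 85 mm and grips with 20 to 120 N. Pads are 22 mm wide; open, the fingers measure 114 mm over their backs; the gripper's body (76 mm by 85 mm) begins 54 mm behind the grasp point. The pads swing forward as they close: fully open they stand 13 mm farther back than shut.
Start: joints at [-80.352, 7.471, 85.268, -0, 87.261, -4.893], TCP at [150.671, -580.779, 250.292] pointing down, gripper open.
Joint ranges: [-169.43, 169.43], [-51.17, 129.36], [1.28, 143.12], [-76.62, 256.62], [0, 156.53], [-152.29, 152.29]. Speed limits (degrees/s): [136.94, 136.94, 159.86, 180, 180, 180].

## Interface

Orientations are given as [roll, pitch, yaw] about the fixed x, y, z axes, in that order (R = Rz(yaw) Ry(pitch) Rx(roll)).
In Python, from bench import r gives the robot as it stands. The module is installed in compiled form; this text tells all that it offers.
- The arm moves only by the tool servo_tool, never from a script. Its arguments are lists of equal length, an entry for each row: "fingers": the finger opening in m, from 0 to 0.0854; "linear": the shift along the tool's x, y, z in m, a list of three; "rotation": the turn, a rotation vector about the tool's x, y, z in degrees, a list of three. A call has 1 to 10 rows; each row is the pose to reach, as a shift and turn from the pose commanded when the call began, along the tool's axes at that moment; what a row does not reach only later rows make up. A row lasts 1/10 s, in which the tool goes at most 50 mm and 8.59 degrees, less where a joint would pass 70% of its speed; a pose out of reach is approached as far as the arm can. A call with a gripper value outside its range is refused whole. The fingers move at their own pace and stop on an object; "force" is the grip in N (left out, the last holds). Time passes only in rows, so rows that repeat a pose let the fingers close. It gives the time, the measured TCP pose, the force, the opening and the grip force at its end, in the units of the state.
- r.sense(): the state, without advancing time (a new reading comes with each control period).
- r.snapshot(name): name is "scene" or "top"; returns a dict with "frame" (400x640x3 uint8, red, green, blue), "fx", "fy", "cx", "cy" (pixels), "camera_from_world" (4x4, takes a point from world to camera coordinates). Camera axes: x right, y up, looking along -z (the intrinsics and any distortion apply to the point x, -y, -z); pixel columns grow to the right and rows downward; lengths in mm; the calibration is good to about 2 mm. A picture is of the moment at which its call begins. There is no depth.
- r.hand_in(): hands the job in; it is judged then, once.
The state is a dict: "time": time; "joint_pos": joint angles; "qd": joint speeds; "joint_efforts": joint torques, N m; "tool_pos": TCP position; "tcp_rot": TCP orientation; "ft_force": force on the tool from outside, world axes, zero at the start; "wrist_torque": the same for the moment, N m; "finger_gap": finger opening in mm; "grip_force": force on a finger pad.
Only numpy, scipy, OpenCV 4.12 (cv2) and the standard library are available. Lean on these libraries where they do the work, as an engineer would, in place of code of your own. Each camera call takes 0.05 s, during which the arm holds its last target. There are 200 camera calls.

## Working session

There is one attempt and no reset: what is moved stays moved. The work goes in short steps, Python scripts to look and compute and a tool call to move; the robot and the scene stay as the last step left them, time stands still between calls to the robot, and variables do not carry over. Pictures are saved under pics/ and viewed, at most 10 in all, crops included, and the job is handed in when it is done.

Besides the shell and the picture viewer there is one more tool, called as name(argument=value, ...) on one line, values as JSON. servo_tool: Moves the arm, as the interface text tells. Its arguments: {"type":"object","properties":{"fingers":{"type":"array","items":{"type":"number"}},"linear":{"type":"array","items":{"type":"array","items":{"type":"number"}}},"rotation":{"type":"array","items":{"type":"array","items":{"type":"number"}}},"force":{"type":"number"}},"required":["fingers","linear","rotation"]}

```bash
mkdir -p pics; python3 - <<'E'
from bench import r
import cv2,numpy as np,pickle
d={}
for n in("scene","top"):
    s=r.snapshot(n); d[n]=s
    cv2.imwrite(f"pics/{n}0.png",s["frame"][:,:,::-1])
    print(n,s["fx"],s["fy"],s["cx"],s["cy"],[k for k in s]);print(np.round(s["camera_from_world"],3).tolist())
pickle.dump(d,open("s0.pkl","wb"))
s=r.sense();print(s)
E
```

```text
scene 368.86791782610624 368.86791782610624 315.28546618413054 201.88622974125641 ['frame', 'fx', 'fy', 'cx', 'cy', 'camera_from_world']
[[0.253, 0.967, 0.002, -126.18], [-0.775, 0.202, 0.599, 384.5], [0.58, -0.153, 0.8, -1489.739], [0.0, 0.0, 0.0, 1.0]]
top 422.282628418794 422.282628418794 324.55230453470614 207.12461517780923 ['frame', 'fx', 'fy', 'cx', 'cy', 'camera_from_world']
[[-0.028, -1.0, -0.013, 22.985], [0.991, -0.029, 0.127, -592.018], [-0.128, -0.009, 0.992, -1179.804], [0.0, 0.0, 0.0, 1.0]]
{'time': 0.1, 'joint_pos': array([-8.03519403e+01,  7.51271012e+00,  8.53228387e+01,  7.26483123e-04,
        8.72618630e+01, -4.89203920e+00]), 'qd': array([ 0.01841519, -0.12236182, -0.08083187, -0.01741623,  0.0143076 ,
        0.01397455]), 'joint_efforts': array([ 8.33606246e-04, -5.70950997e+01, -5.01941550e+01, -3.01811733e-04,
        8.13402934e-03,  7.29911790e-06]), 'tool_pos': array([ 150.5927135 , -580.31498986,  249.33112151]), 'tcp_rot': array([-1.79903005e+02, -9.03008229e-03,  1.45400559e+01]), 'ft_force': array([ 0.28480146, -0.37197502,  0.11655042]), 'wrist_torque': array([-0.04446409, -0.00442168, -0.01028272]), 'grip_force': 0.0, 'finger_gap': 84.71444790719242}
```

View pics/scene0.png

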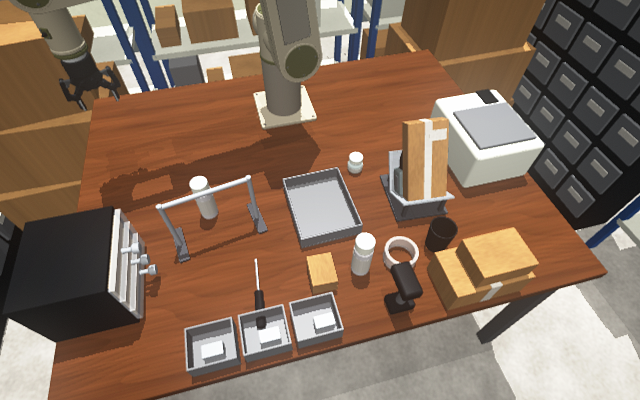

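View pics/top0.png

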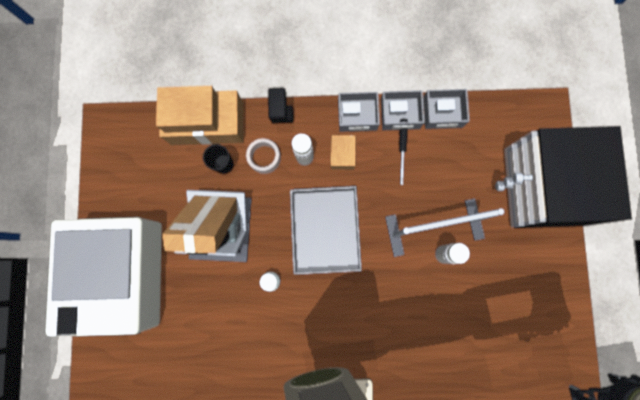

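The scene view (camera past the desk, looking back at the robot) shows the carton at about (425,160) on the stand, the can at (203,198), the bar from (160,207) to (250,180) and the tray at (322,207). The top view shows the carton at (203,225), the can at (457,253), the bar from (405,231) to (503,211) and the tray at (326,229).

```bash
cat > h.py <<'E'
import numpy as np,cv2,pickle
def ray(s,px):
    T=s["camera_from_world"];R,t=T[:3,:3],T[:3,3]
    d=np.array([(px[0]-s["cx"])/s["fx"],-(px[1]-s["cy"])/s["fy"],-1.])
    o=-R.T@t; d=R.T@d; return o,d/np.linalg.norm(d)
def plane(s,px,z):
    o,d=ray(s,px); return o+d*(z-o[2])/d[2]
def tri(s1,p1,s2,p2):
    o1,d1=ray(s1,p1);o2,d2=ray(s2,p2)
    k=np.linalg.lstsq(np.c_[d1,-d2],o2-o1,rcond=None)[0]
    a,b=o1+d1*k[0],o2+d2*k[1]; return (a+b)/2,np.linalg.norm(a-b)
def proj(s,P):
    T=s["camera_from_world"];c=T[:3,:3]@np.asarray(P,float)+T[:3,3]
    return np.array([s["cx"]+s["fx"]*c[0]/-c[2],s["cy"]-s["fy"]*c[1]/-c[2]])
def crop(s,x0,y0,w,h,k): return cv2.resize(s["frame"][y0:y0+h,x0:x0+w,::-1],None,fx=k,fy=k,interpolation=cv2.INTER_CUBIC)
E
python3 - <<'E'
from h import *
d=pickle.load(open("s0.pkl","rb"));S,T=d["scene"],d["top"]
A=crop(S,370,105,100,125,4);B=crop(T,155,165,100,125,4)
im=np.hstack([A,B])
cv2.imwrite("pics/c1.png",im)
A=crop(S,145,160,133,100,3);B=crop(T,380,190,133,100,3)
C=crop(S,270,150,133,100,3);D=crop(T,265,175,133,100,3)
cv2.imwrite("pics/c2.png",np.vstack([np.hstack([A,B]),np.hstack([C,D])]))
E
```

```text
(no output)
```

View pics/c1.png

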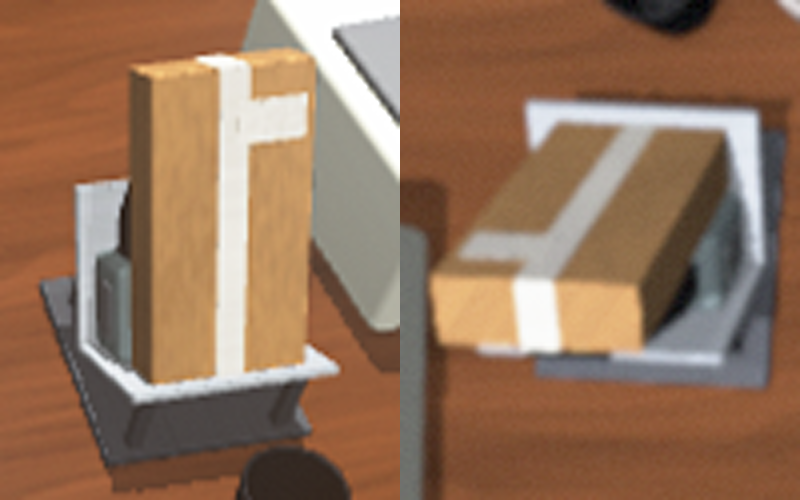

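View pics/c2.png

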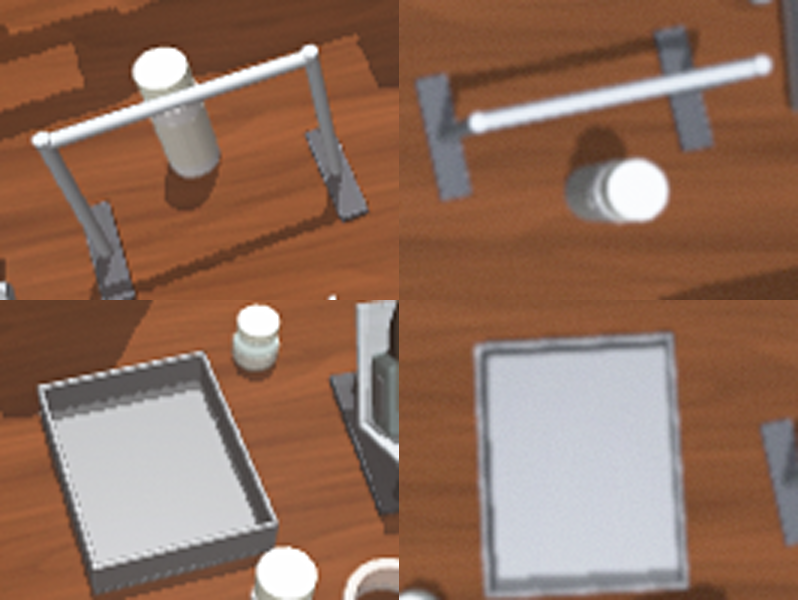

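The first crop shows the carton's end face clearly in the top view, with corners (437,280), (642,284), (642,353) and (440,346), and its front-face edges in the scene view at (150,73), (315,64), (305,352) and (152,383). The second crop shows the bar's ends, the can's cap and the tray's rim. I'll triangulate these points.

```bash
python3 - <<'E'
from h import *
np.set_printoptions(precision=1,suppress=True)
d=pickle.load(open("s0.pkl","rb"));S,T=d["scene"],d["top"]
f=lambda u,v,x0,y0,k:((u+.5)/k-.5+x0,(v+.5)/k-.5+y0)
s1=lambda u,v:f(u,v,370,105,4); t1=lambda u,v:f(u-400,v,155,165,4)
P={}
for n,a,b in [("topL(+y)",(315,64),(437,280)),("topR",(150,73),(642,283)),("botL",(305,352),(560,125)),("botR",(152,383),(725,130)),("backtopR",(132,68),(642,353)),
  ("ledgeR",(140,402),(760,110)),("ledgeL",(340,372),(528,100))]:
    P[n],e=tri(S,s1(*a),T,t1(*b));print(n,P[n],e)
u=(P["topL(+y)"]+P["topR"]-P["botL"]-P["botR"])/2;print("len",np.linalg.norm(u),"u",u/np.linalg.norm(u),"az",np.degrees(np.arctan2(-u[1],-u[0])))
for a,b in(("topL(+y)","topR"),("botL","botR"),("ledgeL","ledgeR")):
    w=P[a]-P[b];print(a,np.linalg.norm(w),"yaw",np.degrees(np.arctan2(-w[0],w[1])))
s2=lambda u,v:f(u,v,145,160,3);t2=lambda u,v:f(u-400,v,380,190,3)
b={}
for n,a,c in [("barR",(42,140),(478,122)),("barR2",(310,51),(763,65)),("cap",(160,67),(637,190))]:
    b[n],e=tri(S,s2(*a),T,t2(*c));print(n,b[n],e)
# swap check: scene right=+y
for n,a,c in [("bar+y",(310,51),(478,122)),("bar-y",(42,140),(763,65))]:
    b[n],e=tri(S,s2(*a),T,t2(*c));print(n,b[n],e)
w=b["bar+y"]-b["bar-y"];print("mid",(b["bar+y"]+b["bar-y"])/2,np.linalg.norm(w),"yaw",np.degrees(np.arctan2(-w[0],w[1])))
s3=lambda u,v:f(u,v-300,270,150,3);t3=lambda u,v:f(u-400,v-300,265,175,3)
C=[]
for a,c in [((41,387),(676,588)),((205,354),(676,588)),((275,525),(476,345)),((96,572),(676,340)),((41,387),(687,583)),((205,354),(488,594))]:
    p,e=tri(S,s3(*a),T,t3(*c));print("tray",a,p,e)
for c in [(687,583),(488,594),(478,347),(672,337)]: 
    p=plane(T,t3(*c),50);C.append(p);print("tray rim top",p)
print(np.mean(C,0))
C=[plane(S,s3(*c),50) for c in [(41,387),(205,354),(275,525),(96,572)]];print(np.array(C),np.mean(C,0))
# stand base corners from top, at ~z 4
print([plane(T,t1(*c),4) for c in [(538,375),(768,386),(786,133)]])
print("base scene",[plane(S,s1(*c),4) for c in [(42,283),(112,465),(310,430)]])
E
```

```text
topL(+y) [510.  380.8 269.6] 4.064989830292356
topR [503.5 256.8 283.5] 2.4078563460088156
botL [628.6 367.8  92.7] 5.8185157263988865
botR [621.8 252.1  84.7] 0.08289779968518508
backtopR [464.8 265.3 253.4] 3.6427557396168013
ledgeR [636.4 231.3  86.5] 8.48677941121323
ledgeL [647.6 391.4  84.7] 2.4660337254831832
len 222.2503533505477 u [-0.5  0.   0.8] az -4.288850495354795
topL(+y) 124.96150261630072 yaw -2.9782008985417106
botL 116.19603763356545 yaw -3.350175767627931
ledgeL 160.5564834757142 yaw -4.016899296152957
barR [ 529.1 -317.8  169.5] 234.6759455804223
barR2 [ 565.5 -279.   329.8] 197.43463726495258
cap [ 449.2 -336.4  147.6] 1.0467290337717061
bar+y [ 508.3 -194.2  195.9] 1.8205858696891393
bar-y [ 548.9 -432.3  194.6] 3.1831704902508293
mid [ 528.6 -313.3  195.2] 241.54035329294044 yaw 9.679982783853664
tray (41, 387) [408.3 -82.1  40.6] 5.240787557125683
tray (205, 354) [444.7   1.4 130.4] 164.83448734866866
tray (275, 525) [645.1 103.6  44.4] 1.4828843592981555
tray (96, 572) [646.8 -84.5  36.2] 8.561052599082798
tray (41, 387) [413.8 -87.4  48.5] 4.096438493803779
tray (205, 354) [408.8  99.4  43.9] 4.5643563931967694
tray rim top [413.4 -89.3  50. ]
tray rim top [408.3  96.7  50. ]
tray rim top [642.4 101.9  50. ]
tray rim top [646.5 -84.   50. ]
[527.6   6.3  50. ]
[[415.6 -85.6  50. ]
 [414.4  99.8  50. ]
 [648.3 101.1  50. ]
 [656.  -81.9  50. ]] [533.6   8.3  50. ]
[array([457.1, 407.4,   4. ]), array([444.4, 238.6,   4. ]), array([631. , 224.3,   4. ])]
base scene [array([445.6, 243.7,   4. ]), array([636.1, 229.9,   4. ]), array([644.6, 395.2,   4. ])]
```

```bash
cat > go.py <<'E'
# usage: go.py x y z yaw tilt  -> shift (m) and rotvec (deg) in the present tool axes
import sys,numpy as np
from scipy.spatial.transform import Rotation as Ro
from bench import r
def Rt(yaw,tilt): return Ro.from_euler('xyz',[180,0,yaw],degrees=True)*Ro.from_rotvec([-tilt,0,0],degrees=True)
s=r.sense();R0=Ro.from_euler('xyz',s["tcp_rot"],degrees=True);p=s["tool_pos"]
print("t",round(s["time"],1),"p",p.round(1),"rpy",s["tcp_rot"].round(1),"q",s["joint_pos"].round(0),"gap",round(s["finger_gap"],1),"grip",round(s["grip_force"],1),"F",s["ft_force"].round(1))
a=[float(x) for x in sys.argv[1:]]
for i in range(0,len(a),5):
    t=a[i:i+5];R1=Rt(t[3],t[4])
    print("lin",R0.inv().apply((np.array(t[:3])-p)/1000).round(4),"rot",(R0.inv()*R1).as_rotvec(degrees=True).round(1))
E
python3 go.py 400 -300 400 50 0
```

```text
t 0.1 p [ 150.6 -580.3  249.3] rpy [-179.9   -0.    14.5] q [-80.   8.  85.   0.  87.  -5.] gap 84.7 grip 0.0 F [ 0.3 -0.4  0.1]
lin [ 0.3118 -0.209  -0.1503] rot [ -0.1  -0.  -35.5]
```

servo_tool(fingers=[0.085,0.085,0.085,0.085,0.085,0.085,0.085,0.085,0.085,0.085], linear=[[0.312,-0.209,-0.15],[0.312,-0.209,-0.15],[0.312,-0.209,-0.15],[0.312,-0.209,-0.15],[0.312,-0.209,-0.15],[0.312,-0.209,-0.15],[0.312,-0.209,-0.15],[0.312,-0.209,-0.15],[0.312,-0.209,-0.15],[0.312,-0.209,-0.15]], rotation=[[0,0,-35.5],[0,0,-35.5],[0,0,-35.5],[0,0,-35.5],[0,0,-35.5],[0,0,-35.5],[0,0,-35.5],[0,0,-35.5],[0,0,-35.5],[0,0,-35.5]])

```text
time: 1.1
tool_pos: [401.0, -299.3, 400.6]
tcp_rot: [180.0, 0.0, 50.2]
ft_force: [-0.2, -0.8, -0.8]
finger_gap: 84.9
grip_force: 0.0
```

```bash
python3 go.py 451.5 322.3 325 86 32
```

```text
t 1.1 p [ 401.  -299.3  400.6] rpy [180.    0.   50.2] q [-43.  -9.  86.  -0. 103.  -3.] gap 84.9 grip 0.0 F [-0.2 -0.8 -0.8]
lin [ 0.51   -0.359   0.0752] rot [-30.9  10.  -34.8]
```

servo_tool(fingers=[0.085,0.085,0.085,0.085,0.085,0.085,0.085,0.085,0.085,0.085], linear=[[0.51,-0.359,0.075],[0.51,-0.359,0.075],[0.51,-0.359,0.075],[0.51,-0.359,0.075],[0.51,-0.359,0.075],[0.51,-0.359,0.075],[0.51,-0.359,0.075],[0.51,-0.359,0.075],[0.51,-0.359,0.075],[0.51,-0.359,0.075]], rotation=[[-30.9,10,-34.8],[-30.9,10,-34.8],[-30.9,10,-34.8],[-30.9,10,-34.8],[-30.9,10,-34.8],[-30.9,10,-34.8],[-30.9,10,-34.8],[-30.9,10,-34.8],[-30.9,10,-34.8],[-30.9,10,-34.8]])

```text
time: 2.1
tool_pos: [447.5, 182.0, 342.2]
tcp_rot: [148.0, 0.1, 85.7]
ft_force: [0.4, -0.5, 0.7]
finger_gap: 85.2
grip_force: 0.0
```

```bash
python3 go.py 451.5 322.3 325 86 32  499.2 319 248.4 86 32
```

```text
t 2.1 p [447.5 182.  342.2] rpy [1.48e+02 1.00e-01 8.57e+01] q [ 28. -39. 119. -17.  72.  33.] gap 85.2 grip 0.0 F [ 0.4 -0.5  0.7]
lin [ 0.1402 -0.0146  0.011 ] rot [ 0.   0.2 -0.2]
lin [ 0.1406 -0.0147  0.1013] rot [ 0.   0.2 -0.2]
```

servo_tool(fingers=[0.085,0.085,0.085,0.085,0.085,0.085,0.085,0.085,0.085,0.085], linear=[[0.05,-0.01,0.005],[0.1,-0.015,0.011],[0.14,-0.015,0.011],[0.14,-0.015,0.011],[0.14,-0.015,0.025],[0.14,-0.015,0.045],[0.14,-0.015,0.065],[0.14,-0.015,0.085],[0.14,-0.015,0.101],[0.14,-0.015,0.101]], rotation=[[0,0.2,-0.2],[0,0.2,-0.2],[0,0.2,-0.2],[0,0.2,-0.2],[0,0.2,-0.2],[0,0.2,-0.2],[0,0.2,-0.2],[0,0.2,-0.2],[0,0.2,-0.2],[0,0.2,-0.2]])

```text
time: 3.1
tool_pos: [498.9, 314.3, 246.1]
tcp_rot: [148.2, 0.1, 85.8]
ft_force: [-1.1, -0.2, -0.2]
finger_gap: 84.5
grip_force: 0.0
```

```bash
python3 go.py 499.2 319 248.4 86 32; python3 - <<'E'
from bench import r
from h import *
S,T=r.snapshot("scene"),r.snapshot("top")
cv2.imwrite("pics/c3.png",np.hstack([crop(S,370,65,100,125,4),crop(T,155,165,100,125,4)]))
E
```

```text
t 3.1 p [498.9 314.3 246.1] rpy [1.482e+02 1.000e-01 8.580e+01] q [ 40. -13. 111. -25.  60.  52.] gap 84.5 grip 0.0 F [-1.1 -0.2 -0.2]
lin [ 0.0047  0.0012 -0.002 ] rot [-0.2  0.2 -0.1]
```

View pics/c3.png

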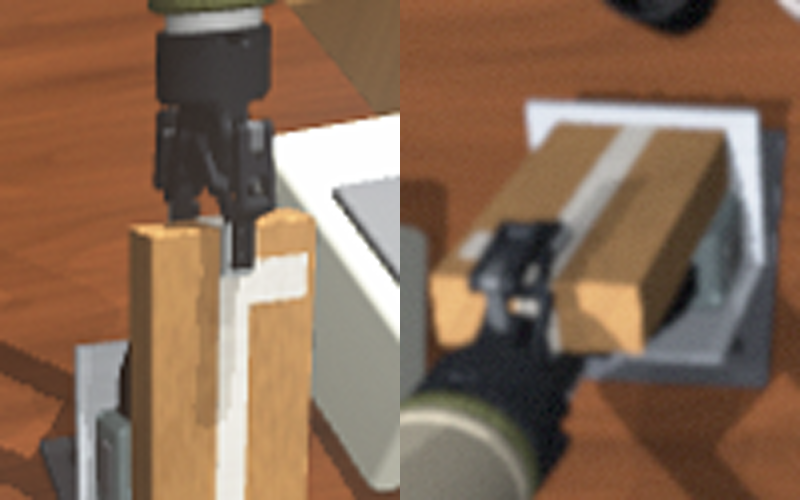

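The fingers straddle the carton's top: the front finger is at (243,250) in the scene crop, and the end face is between the jaws in the top crop. Closing.

servo_tool(fingers=[0.03,0.03,0.03,0.03,0.03,0.03,0.03,0.03], linear=[[0,0,0],[0,0,0],[0,0,0],[0,0,0],[0,0,0],[0,0,0],[0,0,0],[0,0,0]], rotation=[[0,0,0],[0,0,0],[0,0,0],[0,0,0],[0,0,0],[0,0,0],[0,0,0],[0,0,0]], force=45)

```text
time: 4.0
tool_pos: [498.9, 318.8, 251.3]
tcp_rot: [147.9, -0.2, 86.1]
ft_force: [-2.2, -1.7, 6.2]
finger_gap: 44.6
grip_force: 48.0
```

servo_tool(fingers=[0.03,0.03,0.03,0.03,0.03,0.03,0.03,0.03,0.03,0.03], linear=[[0,0.004,-0.001],[0,0.009,-0.003],[0,0.014,-0.01],[0,0.019,-0.025],[0,0.024,-0.045],[0,0.03,-0.07],[0,0.03,-0.1],[0,0.03,-0.13],[0,0.03,-0.16],[0,0.03,-0.16]], rotation=[[0,0,0],[0,0,0],[0,0,0],[0,0,0],[0,0,0],[0,0,0],[0,0,0],[0,0,0],[0,0,0],[0,0,0]])

```text
time: 5.0
tool_pos: [439.2, 323.2, 407.2]
tcp_rot: [147.7, -0.4, 86.1]
ft_force: [0.8, -0.1, -1.7]
finger_gap: 44.8
grip_force: 46.9
```

```bash
python3 go.py 560 150 400 91.3 0  600 7 350 91.3 0 602 7 235 91.3 0
```

```text
t 5.0 p [439.2 323.2 407.2] rpy [147.7  -0.4  86.1] q [ 46. -22. 102. -24.  79.  50.] gap 44.8 grip 46.9 F [ 0.8 -0.1 -1.7]
lin [-0.1647  0.1086  0.0756] rot [32.3  1.  -5.1]
lin [-0.3051  0.1244  0.1434] rot [32.3  1.  -5.1]
lin [-0.3058  0.0647  0.2418] rot [32.3  1.  -5.1]
```

servo_tool(fingers=[0.03,0.03,0.03,0.03,0.03,0.03,0.03,0.03,0.03,0.03], linear=[[-0.02,0.01,0.01],[-0.05,0.03,0.025],[-0.09,0.055,0.045],[-0.13,0.08,0.06],[-0.17,0.1,0.08],[-0.21,0.107,0.1],[-0.25,0.115,0.12],[-0.28,0.12,0.13],[-0.3,0.124,0.14],[-0.305,0.124,0.143]], rotation=[[3,0.1,-0.5],[7,0.2,-1],[12,0.4,-2],[17,0.5,-3],[22,0.7,-4],[26,0.8,-4.5],[29,0.9,-5],[31,1,-5.1],[32.3,1,-5.1],[32.3,1,-5.1]])

```text
time: 6.0
tool_pos: [599.5, 2.0, 341.8]
tcp_rot: [-179.4, 0.4, 91.0]
ft_force: [-0.6, 1.0, -4.0]
finger_gap: 44.5
grip_force: 48.4
```

```bash
python3 go.py 602 7 225 91.3 0; python3 - <<'E'
from bench import r
from h import *
S,T=r.snapshot("scene"),r.snapshot("top")
cv2.imwrite("pics/c4.png",np.hstack([crop(S,270,90,133,170,3),crop(T,265,165,133,170,3)]))
pickle.dump({"scene":S,"top":T},open("s1.pkl","wb"))
E
```

```text
t 6.0 p [599.5   2.  341.8] rpy [-179.4    0.4   91. ] q [-4.  7. 76. -0. 97. -5.] gap 44.5 grip 48.4 F [-0.6  1.  -4. ]
lin [0.0057 0.0039 0.1167] rot [-0.6  0.4 -0.3]
```

View pics/c4.png

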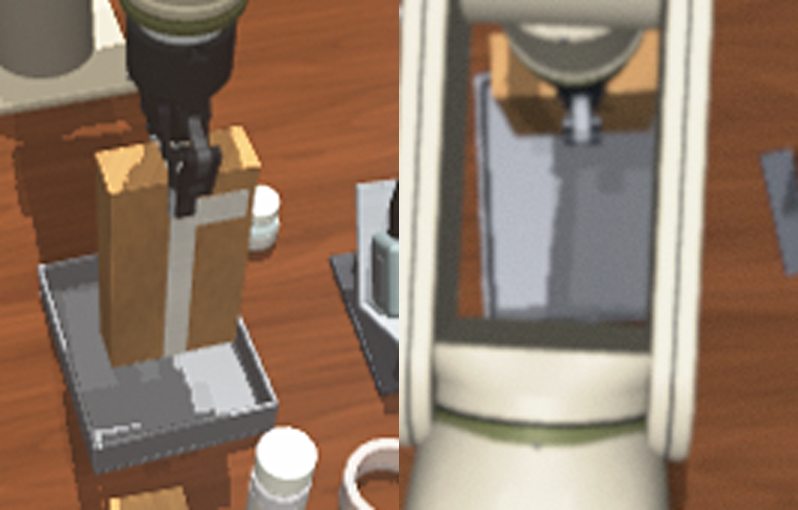

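The carton hangs upright over the tray's far half; its lower corners are at (110,365) and (240,340) in the scene crop. Lowering it.

```bash
python3 go.py 602 7 225 91.3 0
```

```text
t 6.1 p [598.9   4.2 343. ] rpy [-179.5    0.3   91.1] q [-4.  7. 77. -0. 97. -5.] gap 44.6 grip 48.4 F [-0.1 -0.4 -3.4]
lin [0.0033 0.0042 0.118 ] rot [-0.5  0.3 -0.2]
```

servo_tool(fingers=[0.03,0.03,0.03,0.03,0.03,0.03,0.03,0.03,0.03,0.03], linear=[[0.002,0.002,0.01],[0.003,0.004,0.03],[0.003,0.004,0.05],[0.003,0.004,0.07],[0.003,0.004,0.085],[0.003,0.004,0.098],[0.003,0.004,0.107],[0.003,0.004,0.112],[0.003,0.004,0.115],[0.003,0.004,0.115]], rotation=[[-0.3,0.2,-0.2],[-0.5,0.3,-0.2],[-0.5,0.3,-0.2],[-0.5,0.3,-0.2],[-0.5,0.3,-0.2],[-0.5,0.3,-0.2],[-0.5,0.3,-0.2],[-0.5,0.3,-0.2],[-0.5,0.3,-0.2],[-0.5,0.3,-0.2]])

```text
time: 7.1
tool_pos: [602.3, 7.9, 230.3]
tcp_rot: [179.8, 0.0, 91.4]
ft_force: [-0.2, -0.8, -2.9]
finger_gap: 44.4
grip_force: 48.4
```

servo_tool(fingers=[0.03,0.03,0.03,0.03,0.03,0.03,0.03], linear=[[0,0,0.004],[0,0,0.008],[0,0,0.01],[0,0,0.012],[0,0,0.013],[0,0,0.014],[0,0,0.014]], rotation=[[0,0,0],[0,0,0],[0,0,0],[0,0,0],[0,0,0],[0,0,0],[0,0,0]])

```text
time: 7.8
tool_pos: [602.1, 7.9, 216.1]
tcp_rot: [179.9, 0.0, 91.4]
ft_force: [1.1, -0.4, -3.9]
finger_gap: 44.4
grip_force: 48.4
```

servo_tool(fingers=[0.03,0.03,0.03,0.03,0.03,0.03], linear=[[0,0,0.001],[0,0,0.002],[0,0,0.003],[0,0,0.004],[0,0,0.005],[0,0,0.005]], rotation=[[0,0,0],[0,0,0],[0,0,0],[0,0,0],[0,0,0],[0,0,0]])

```text
time: 8.4
tool_pos: [603.1, 7.5, 215.1]
tcp_rot: [179.7, 0.1, 91.4]
ft_force: [-4.4, -2.0, 17.8]
finger_gap: 44.5
grip_force: 50.9
```

servo_tool(fingers=[0.044,0.06,0.075,0.085,0.085,0.085,0.085,0.085,0.085,0.085], linear=[[0,0,-0.003],[0,0,-0.003],[0,0,-0.003],[0,0,-0.003],[0,0,-0.003],[0,0,-0.01],[0,0,-0.03],[0,0,-0.06],[0,0,-0.1],[0,0,-0.14]], rotation=[[0,0,0],[0,0,0],[0,0,0],[0,0,0],[0,0,0],[0,0,0],[0,0,0],[0,0,0],[0,0,0],[0,0,0]])

```text
time: 9.4
tool_pos: [601.5, 8.0, 352.7]
tcp_rot: [179.9, 0.0, 91.4]
ft_force: [0.7, 0.4, -1.6]
finger_gap: 85.0
grip_force: 0.0
```

```bash
python3 go.py 449 -336 300 9.7 0
```

```text
t 9.4 p [601.5   8.  352.7] rpy [179.9   0.   91.4] q [-4.  7. 76. -0. 98. -5.] gap 85.0 grip 0.0 F [ 0.7  0.4 -1.6]
lin [-0.3402 -0.1608  0.0525] rot [ 0.1 -0.  81.7]
```

servo_tool(fingers=[0.085,0.085,0.085,0.085,0.085,0.085,0.085,0.085,0.085,0.085], linear=[[-0.03,-0.015,0],[-0.07,-0.035,0],[-0.11,-0.055,0],[-0.15,-0.075,0],[-0.19,-0.095,0.01],[-0.23,-0.11,0.02],[-0.27,-0.13,0.03],[-0.3,-0.145,0.04],[-0.325,-0.155,0.05],[-0.34,-0.161,0.052]], rotation=[[0,0,8],[0,0,16],[0,0,24],[0,0,32],[0,0,40],[0,0,48],[0,0,56],[0,0,64],[0,0,72],[0,0,80]])

```text
time: 10.4
tool_pos: [447.7, -337.6, 297.9]
tcp_rot: [-180.0, -0.1, 10.9]
ft_force: [-0.9, 0.3, -0.2]
finger_gap: 84.9
grip_force: 0.0
```

```bash
python3 go.py 449 -336 106 9.7 0
```

```text
t 10.4 p [ 447.7 -337.6  297.9] rpy [-1.80e+02 -1.00e-01  1.09e+01] q [-42.   0.  88.   0.  92.  37.] gap 84.9 grip 0.0 F [-0.9  0.3 -0.2]
lin [ 0.0014 -0.0012  0.1919] rot [-0.  -0.1  1.2]
```

servo_tool(fingers=[0.085,0.085,0.085,0.085,0.085,0.085,0.085,0.085,0.085,0.085], linear=[[0.001,-0.001,0.02],[0.001,-0.001,0.05],[0.001,-0.001,0.08],[0.001,-0.001,0.105],[0.001,-0.001,0.13],[0.001,-0.001,0.15],[0.001,-0.001,0.17],[0.001,-0.001,0.182],[0.001,-0.001,0.19],[0.001,-0.001,0.19]], rotation=[[0,0,1.2],[0,0,1.2],[0,0,1.2],[0,0,1.2],[0,0,1.2],[0,0,1.2],[0,0,1.2],[0,0,1.2],[0,0,1.2],[0,0,1.2]])

```text
time: 11.4
tool_pos: [450.1, -334.4, 108.3]
tcp_rot: [-180.0, -0.1, 10.2]
ft_force: [-0.2, -0.6, 0.1]
finger_gap: 85.2
grip_force: 0.0
```

servo_tool(fingers=[0.04,0.04,0.04,0.04,0.04,0.04,0.04,0.04], linear=[[0,0,0],[0,0,0],[0,0,0],[0,0,0],[0,0,0],[0,0,0],[0,0,0],[0,0,0]], rotation=[[0,0,0],[0,0,0],[0,0,0],[0,0,0],[0,0,0],[0,0,0],[0,0,0],[0,0,0]], force=45)

```text
time: 12.2
tool_pos: [451.3, -335.4, 110.6]
tcp_rot: [179.8, -0.2, 10.2]
ft_force: [-1.2, -0.4, 6.1]
finger_gap: 51.5
grip_force: 41.8
```

```bash
python3 go.py 449 -336 300 9.7 0
```

```text
t 12.2 p [ 451.3 -335.4  110.6] rpy [179.8  -0.2  10.2] q [-42.   8. 100.   0.  72.  38.] gap 51.5 grip 41.8 F [-1.2 -0.4  6.1]
lin [-0.0016  0.0007 -0.1894] rot [ 0.2 -0.2  0.5]
```

servo_tool(fingers=[0.04,0.04,0.04,0.04,0.04,0.04,0.04,0.04,0.04,0.04], linear=[[0,0,-0.005],[0,0,-0.015],[0,0,-0.03],[0,0,-0.05],[0,0,-0.075],[0,0,-0.1],[0,0,-0.12],[0,0,-0.135],[0,0,-0.145],[0,0,-0.15]], rotation=[[0,0,0],[0,0,0],[0,0,0],[0,0,0],[0,0,0],[0,0,0],[0,0,0],[0,0,0],[0,0,0],[0,0,0]])

```text
time: 13.2
tool_pos: [450.3, -334.9, 260.2]
tcp_rot: [179.9, -0.2, 10.2]
ft_force: [0.3, 0.3, -0.7]
finger_gap: 51.5
grip_force: 41.5
```

```bash
python3 go.py 470 7 255 10 0
```

```text
t 13.2 p [ 450.3 -334.9  260.2] rpy [179.9  -0.2  10.2] q [-42.   1.  91.   0.  88.  38.] gap 51.5 grip 41.5 F [ 0.3  0.3 -0.7]
lin [ 0.0798 -0.333   0.0049] rot [ 0.1 -0.2  0.2]
```

servo_tool(fingers=[0.04,0.04,0.04,0.04,0.04,0.04,0.04,0.04,0.04,0.04], linear=[[0.005,-0.02,0],[0.014,-0.06,0],[0.024,-0.1,0],[0.034,-0.14,0],[0.043,-0.18,0],[0.053,-0.22,0],[0.062,-0.26,0.003],[0.071,-0.295,0.004],[0.077,-0.32,0.005],[0.08,-0.333,0.005]], rotation=[[0,0,0],[0,0,0],[0,0,0],[0,0,0],[0,0,0],[0,0,0],[0,0,0],[0,0,0],[0,0,0],[0,0,0]])

```text
time: 14.2
tool_pos: [468.9, 9.9, 252.6]
tcp_rot: [-180.0, -0.0, 10.3]
ft_force: [-0.5, -0.8, -1.7]
finger_gap: 51.4
grip_force: 41.7
```

```bash
python3 -c "
from bench import r;r.snapshot('top')"; python3 go.py 470 7 122 10 0
```

```text
t 14.2 p [469.1  10.6 252.8] rpy [-179.9   -0.    10.3] q [ -5. -13. 105.   0.  88.  75.] gap 51.4 grip 41.7 F [ 0.4  2.2 -2. ]
lin [1.000e-04 3.800e-03 1.308e-01] rot [-0.1 -0.   0.3]
```

servo_tool(fingers=[0.04,0.04,0.04,0.04,0.04,0.04,0.04,0.04,0.04,0.04], linear=[[0,0,0.02],[0,0,0.045],[0,0,0.07],[0,0,0.09],[0,0,0.105],[0,0,0.116],[0,0,0.124],[0,0,0.129],[0,0,0.131],[0,0,0.131]], rotation=[[0,0,0],[0,0,0],[0,0,0],[0,0,0],[0,0,0],[0,0,0],[0,0,0],[0,0,0],[0,0,0],[0,0,0]])

```text
time: 15.25
tool_pos: [470.5, 7.1, 123.1]
tcp_rot: [179.9, -0.1, 10.2]
ft_force: [-0.5, 0.0, -1.8]
finger_gap: 52.0
grip_force: 41.7
```

servo_tool(fingers=[0.04,0.04,0.04,0.04,0.04,0.04,0.04,0.04], linear=[[0,0,0.002],[0,0,0.003],[0,0,0.004],[0,0,0.005],[0,0,0.006],[0,0,0.007],[0,0,0.007],[0,0,0.007]], rotation=[[0,0,0],[0,0,0],[0,0,0],[0,0,0],[0,0,0],[0,0,0],[0,0,0],[0,0,0]])

```text
time: 16.05
tool_pos: [470.3, 7.2, 115.9]
tcp_rot: [180.0, -0.1, 10.2]
ft_force: [-0.3, -0.9, -1.4]
finger_gap: 51.1
grip_force: 41.8
```

servo_tool(fingers=[0.04,0.04,0.04,0.04,0.04], linear=[[0,0,0.001],[0,0,0.002],[0,0,0.003],[0,0,0.003],[0,0,0.003]], rotation=[[0,0,0],[0,0,0],[0,0,0],[0,0,0],[0,0,0]])

```text
time: 16.55
tool_pos: [471.7, 7.3, 115.8]
tcp_rot: [179.9, -0.3, 10.2]
ft_force: [-8.2, 1.3, 21.0]
finger_gap: 51.3
grip_force: 43.9
```

servo_tool(fingers=[0.051,0.065,0.085,0.085,0.085,0.085,0.085,0.085,0.085,0.085], linear=[[0,0,-0.0025],[0,0,-0.0025],[0,0,-0.0025],[0,0,-0.0025],[0,0,-0.003],[0,0,-0.02],[0,0,-0.05],[0,0,-0.09],[0,0,-0.14],[0,0,-0.19]], rotation=[[0,0,0],[0,0,0],[0,0,0],[0,0,0],[0,0,0],[0,0,0],[0,0,0],[0,0,0],[0,0,0],[0,0,0]])

```text
time: 17.55
tool_pos: [469.2, 7.3, 304.2]
tcp_rot: [180.0, -0.1, 10.2]
ft_force: [0.4, 0.5, 0.6]
finger_gap: 84.7
grip_force: 0.0
```

```bash
python3 go.py 470 7 300 10 0; python3 - <<'E'
from bench import r
from h import *
S,T=r.snapshot("scene"),r.snapshot("top")
cv2.imwrite("pics/c5.png",np.vstack([np.hstack([crop(S,370,105,100,100,4),crop(T,155,165,100,100,4)]),cv2.resize(np.hstack([crop(S,255,95,150,75,1),crop(T,265,175,150,75,1)]),(800,200))]))
pickle.dump({"scene":S,"top":T},open("s2.pkl","wb"))
E
```

```text
t 17.6 p [469.2   7.3 304.2] rpy [ 1.80e+02 -1.00e-01  1.02e+01] q [ -5. -14. 100.  -0.  94.  74.] gap 84.7 grip 0.0 F [0.4 0.5 0.6]
lin [0.0007 0.0004 0.0042] rot [ 0.  -0.1  0.2]
```

View pics/c5.png

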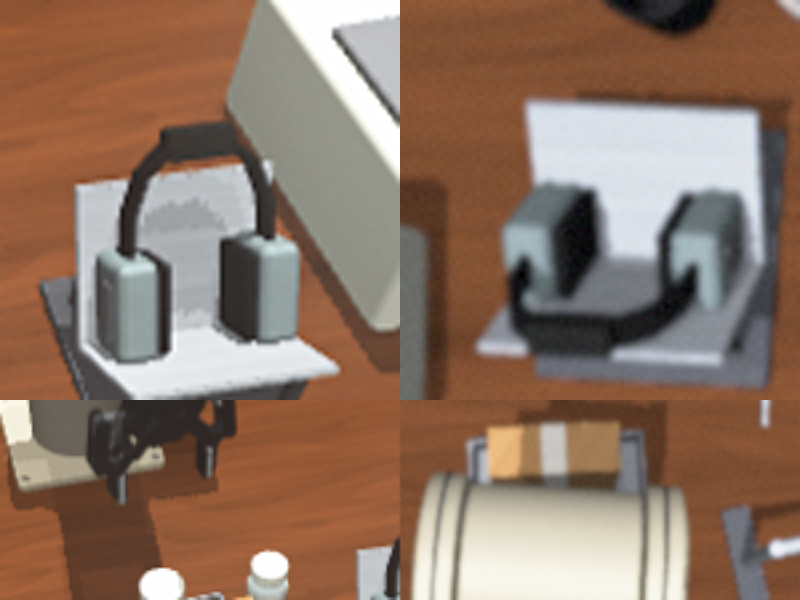

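The muffs still lean on the board as before. The crown pad spans roughly (163,144) to (238,135) in the scene crop and (527,332) to (612,336) in the top crop. The can's cap shows in the tray at (160,585), and the carton stands at the far end.

```bash
python3 - <<'E'
from h import *
np.set_printoptions(precision=1,suppress=True)
d=pickle.load(open("s2.pkl","rb"));S,T=d["scene"],d["top"]
f=lambda u,v,x0,y0,k:((u+.5)/k-.5+x0,(v+.5)/k-.5+y0)
s1=lambda u,v:f(u,v,370,105,4); t1=lambda u,v:f(u-400,v,155,165,4)
for n,a,b in [("padC",(200,140),(570,334)),("pad+y",(238,135),(527,332)),("pad-y",(163,144),(612,336)),("boardtop+y",(271,162),None),("cup+y botfront out",(298,338),None)]:
    if b: p,e=tri(S,s1(*a),T,t1(*b));print(n,p,e)
o=np.array([539,316,0.]);y=np.radians(-4);Rz=np.array([[np.cos(y),-np.sin(y),0],[np.sin(y),np.cos(y),0],[0,0,1]])
n=np.array([.847,0,.531]);u=np.array([-.531,0,.847])
M=lambda x,yy,z:o+Rz@(np.array([0,0,30])+(30+x)*n+z*u+np.array([0,yy,0]))
inv=lambda p,x0,y0,k:((p+.5-[x0,y0])*k-.5)
for q in [(0,0,162),(0,27,162),(0,-27,162),(30,74,0),(30,-74,0),(30,74,80),(30,-74,80),(30,30,80),(30,-30,80)]:
    p=M(*q);print(q,p,inv(proj(S,p),370,105,4),inv(proj(T,p),155,165,4)+[400,0])
# dark mask extents in both
for nm,s,(x0,y0) in(("S",S,(370,105)),("T",T,(155,165))):
    c=cv2.resize(s["frame"][y0:y0+100,x0:x0+100],None,fx=4,fy=4,interpolation=cv2.INTER_CUBIC).max(2)<55
    v=c[100:170,100:300] if nm=="S" else c[300:370,90:300]
    off=(100,100) if nm=="S" else (490,300)
    print(nm,[(off[1]+i,off[0]+np.where(v[i])[0].min(),off[0]+np.where(v[i])[0].max()) for i in range(0,70,6) if v[i].any()])
E
```

```text
padC [479.7 329.7 181.6] 2.432415947627793
pad+y [482.2 358.2 181.9] 5.157405094884637
pad-y [477.3 301.8 182.2] 0.014267527328649159
(0, 0, 162) [478.5 320.2 183.1] [186.5 139.9] [582.4 334.8]
(0, 27, 162) [480.4 347.2 183.1] [220.4 135.3] [539.7 333. ]
(0, -27, 162) [476.7 293.3 183.1] [152.4 144.5] [625.1 336.6]
(30, 74, 0) [594.9 386.3  61.9] [291.7 339.5] [543.3 177.9]
(30, -74, 0) [584.5 238.6  61.9] [110.5 367. ] [751.1 186.3]
(30, 74, 80) [552.5 389.2 129.6] [294.7 241.1] [504.7 228.7]
(30, -74, 80) [542.2 241.6 129.6] [108.9 267.9] [725.8 237.8]
(30, 30, 80) [549.4 345.3 129.6] [240. 249.] [570.3 231.4]
(30, -30, 80) [545.2 285.5 129.6] [164.7 259.9] [660.  235.1]
S [(136, np.int64(161), np.int64(167)), (142, np.int64(161), np.int64(166)), (148, np.int64(158), np.int64(166)), (154, np.int64(152), np.int64(243)), (160, np.int64(146), np.int64(248)), (166, np.int64(142), np.int64(257))]
T [(300, np.int64(511), np.int64(690)), (306, np.int64(512), np.int64(686)), (312, np.int64(513), np.int64(681)), (318, np.int64(514), np.int64(673)), (324, np.int64(515), np.int64(666)), (330, np.int64(519), np.int64(657)), (336, np.int64(527), np.int64(645)), (342, np.int64(533), np.int64(624)), (348, np.int64(534), np.int64(609))]
```

```bash
python3 go.py 425 333 272 85.8 32
```

```text
t 17.6 p [473.    6.9 311.4] rpy [179.8  -0.8  10.2] q [ -5. -14. 100.  -0.  94.  74.] gap 85.0 grip 0.0 F [ 0.7 -0.2 -0.2]
lin [ 0.0098 -0.3296  0.0381] rot [-26.4  20.5 -73.6]
```

servo_tool(fingers=[0.085,0.085,0.085,0.085,0.085,0.085,0.085,0.085,0.085,0.085], linear=[[0,-0.03,0],[0.002,-0.07,0],[0.004,-0.11,0],[0.005,-0.15,0],[0.006,-0.19,0.01],[0.008,-0.23,0.015],[0.009,-0.27,0.025],[0.01,-0.3,0.03],[0.01,-0.32,0.035],[0.01,-0.33,0.038]], rotation=[[-2.6,2,-7.3],[-5.2,4,-14.6],[-7.8,6,-21.9],[-10.4,8,-29.2],[-13,10,-36.5],[-15.6,12,-43.8],[-18.2,14,-51.1],[-20.8,16,-58.4],[-23.4,18,-65.7],[-26.4,20.5,-73.6]])

```text
time: 18.65
tool_pos: [420.6, 335.8, 263.7]
tcp_rot: [148.8, 0.1, 86.0]
ft_force: [-0.3, -0.3, -0.5]
finger_gap: 85.0
grip_force: 0.0
```

```bash
python3 -c "
from bench import r
for _ in range(4): r.snapshot('top')"; python3 go.py 473 329.9 192.4 85.8 32
```

```text
t 18.9 p [421.1 333.5 264.4] rpy [ 1.489e+02 -1.000e-01  8.540e+01] q [ 48. -20. 114. -26.  68.  59.] gap 85.2 grip 0.0 F [-0.1 -0.1  0. ]
lin [0.0004 0.0074 0.0885] rot [-0.9  0.1 -0.4]
```

servo_tool(fingers=[0.085,0.085,0.085,0.085,0.085,0.085,0.085,0.085,0.085,0.085], linear=[[0,0.007,0.005],[0,0.0075,0.015],[0,0.0075,0.03],[0,0.0075,0.045],[0,0.0075,0.06],[0,0.0075,0.072],[0,0.0075,0.082],[0,0.0075,0.088],[0,0.0075,0.0885],[0,0.0075,0.0885]], rotation=[[-0.9,0.1,-0.4],[-0.9,0.1,-0.4],[-0.9,0.1,-0.4],[-0.9,0.1,-0.4],[-0.9,0.1,-0.4],[-0.9,0.1,-0.4],[-0.9,0.1,-0.4],[-0.9,0.1,-0.4],[-0.9,0.1,-0.4],[-0.9,0.1,-0.4]])

```text
time: 19.85
tool_pos: [473.7, 329.8, 193.0]
tcp_rot: [147.9, 0.1, 85.9]
ft_force: [-0.2, -0.5, 0.4]
finger_gap: 84.7
grip_force: 0.0
```

```bash
python3 - <<'E'
from bench import r
from h import *
for _ in range(3):T=r.snapshot("top")
S,T=r.snapshot("scene"),r.snapshot("top")
cv2.imwrite("pics/c6.png",np.hstack([crop(S,370,75,100,100,4),crop(T,155,165,100,100,4)]))
E
python3 go.py 473 329.9 192.4 85.8 32
```

```text
t 20.1 p [473.6 330.2 193.5] rpy [147.9   0.   86. ] q [ 43. -12. 116. -28.  56.  59.] gap 84.8 grip 0.0 F [-0.8  0.3 -0.3]
lin [-0.0003 -0.001   0.0006] rot [ 0.1 -0.1  0.2]
```

View pics/c6.png

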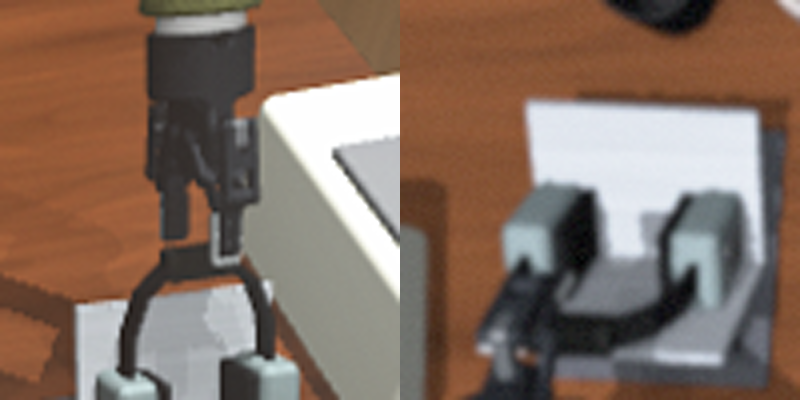

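Both fingers straddle the crown pad: the tips are at (175,238) and (228,262) in the scene crop, and their midpoint falls on the pad centre (200,262). Closing.

servo_tool(fingers=[0.06,0.04,0.01,0.01,0.01,0.01,0.01,0.01,0.01,0.01], linear=[[0,0,0],[0,0,0],[0,0,0],[0,0,0],[0,0,0],[0,0,0],[0,0,0],[0,0,0],[0,0,0],[0,0,0]], rotation=[[0,0,0],[0,0,0],[0,0,0],[0,0,0],[0,0,0],[0,0,0],[0,0,0],[0,0,0],[0,0,0],[0,0,0]], force=60)

```text
time: 21.1
tool_pos: [473.9, 329.9, 193.3]
tcp_rot: [147.9, 0.0, 86.0]
ft_force: [1.6, -1.1, 3.6]
finger_gap: 20.8
grip_force: 59.6
```

servo_tool(fingers=[0.01,0.01,0.01,0.01,0.01,0.01,0.01,0.01,0.01,0.01], linear=[[0,0.001,-0.003],[0,0.003,-0.008],[0,0.006,-0.018],[0,0.01,-0.035],[0,0.015,-0.055],[0,0.02,-0.08],[0,0.025,-0.105],[0,0.03,-0.13],[0,0.03,-0.145],[0,0.03,-0.15]], rotation=[[0,0,0],[0,0,0],[0,0,0],[0,0,0],[0,0,0],[0,0,0],[0,0,0],[0,0,0],[0,0,0],[0,0,0]])

```text
time: 22.1
tool_pos: [418.8, 334.5, 338.4]
tcp_rot: [147.9, -0.1, 86.0]
ft_force: [-0.2, 0.3, -2.3]
finger_gap: 20.6
grip_force: 59.2
```

```bash
python3 go.py 470 290 385 86 0  490 130 385 70 0 525 -314 385 9.7 0
```

```text
t 22.1 p [418.8 334.5 338.4] rpy [ 1.479e+02 -1.000e-01  8.600e+01] q [ 49. -22. 109. -26.  74.  56.] gap 20.6 grip 59.2 F [-0.2  0.3 -2.3]
lin [-0.0408  0.0707 -0.0107] rot [32.1 -0.1 -0. ]
lin [-0.199   0.0971  0.0056] rot [31.9 -4.6 15.6]
lin [-0.6395  0.1532  0.0399] rot [ 27.1 -21.4  74.2]
```

servo_tool(fingers=[0.01,0.01,0.01,0.01,0.01,0.01,0.01,0.01,0.01,0.01], linear=[[-0.003,0.006,-0.002],[-0.01,0.015,-0.006],[-0.015,0.025,-0.01],[-0.02,0.035,-0.014],[-0.025,0.045,-0.018],[-0.03,0.055,-0.022],[-0.035,0.062,-0.024],[-0.04,0.068,-0.025],[-0.041,0.07,-0.025],[-0.041,0.07,-0.025]], rotation=[[3,0,0],[7,0,0],[12,0,0],[17,0,0],[22,0,0],[26,0,0],[29,0,0],[31,0,0],[32.1,0,0],[32.1,0,0]])

```text
time: 23.1
tool_pos: [462.9, 289.4, 393.3]
tcp_rot: [-179.9, 0.1, 85.9]
ft_force: [0.2, -0.1, -2.3]
finger_gap: 20.9
grip_force: 59.1
```

```bash
python3 go.py 450 -20 405 48 0
```

```text
t 23.1 p [462.9 289.4 393.3] rpy [-1.799e+02  1.000e-01  8.590e+01] q [ 27.  -2.  80.  -0. 102.  31.] gap 20.9 grip 59.1 F [ 0.2 -0.1 -2.3]
lin [-0.3096  0.0092 -0.0112] rot [-0.1  0.1 37.9]
```

servo_tool(fingers=[0.01,0.01,0.01,0.01,0.01,0.01,0.01,0.01,0.01,0.01], linear=[[-0.015,0.001,-0.001],[-0.04,0.002,-0.002],[-0.075,0.003,-0.003],[-0.115,0.004,-0.004],[-0.155,0.005,-0.006],[-0.195,0.006,-0.008],[-0.235,0.007,-0.01],[-0.27,0.008,-0.011],[-0.295,0.009,-0.011],[-0.31,0.009,-0.011]], rotation=[[0,0,2],[0,0,5],[0,0,9],[0,0,14],[0,0,19],[0,0,24],[0,0,29],[0,0,33],[0,0,36],[0,0,38]])

```text
time: 24.1
tool_pos: [448.8, -22.0, 405.5]
tcp_rot: [179.9, 0.1, 47.7]
ft_force: [0.4, -0.0, -1.3]
finger_gap: 21.0
grip_force: 59.1
```

```bash
python3 go.py 528 -314 405 9.7 0
```

```text
t 24.1 p [448.8 -22.  405.5] rpy [1.799e+02 1.000e-01 4.770e+01] q [ -9. -16.  92.  -0. 105.  33.] gap 21.0 grip 59.1 F [ 0.4 -0.  -1.3]
lin [-0.1627  0.2551  0.0011] rot [ 0.1  0.1 38. ]
```

servo_tool(fingers=[0.01,0.01,0.01,0.01,0.01,0.01,0.01,0.01,0.01,0.01], linear=[[-0.008,0.013,0],[-0.021,0.033,0],[-0.04,0.062,0],[-0.061,0.095,0],[-0.082,0.128,0],[-0.103,0.161,0],[-0.124,0.194,0],[-0.142,0.223,0],[-0.155,0.243,0.001],[-0.163,0.255,0.001]], rotation=[[0,0,2],[0,0,5],[0,0,9],[0,0,14],[0,0,19],[0,0,24],[0,0,29],[0,0,33],[0,0,36],[0,0,38]])

```text
time: 25.1
tool_pos: [529.4, -313.5, 403.9]
tcp_rot: [179.9, 0.1, 9.7]
ft_force: [0.2, 1.1, -1.7]
finger_gap: 20.9
grip_force: 59.2
```

```bash
python3 - <<'E'
from bench import r
from h import *
for _ in range(3):T=r.snapshot("top")
S,T=r.snapshot("scene"),r.snapshot("top")
cv2.imwrite("pics/c7.png",np.hstack([crop(S,145,90,133,170,3),crop(T,380,140,133,170,3)]))
pickle.dump({"scene":S,"top":T},open("s3.pkl","wb"))
E
python3 go.py 528 -314 405 9.7 0
```

```text
t 25.4 p [ 529.7 -311.1  404.9] rpy [1.8e+02 1.0e-01 1.0e+01] q [-35.   9.  67.  -0. 103.  45.] gap 20.7 grip 59.3 F [ 0.2  0.5 -2. ]
lin [-0.0022  0.0026 -0.0001] rot [0.  0.1 0.3]
```

View pics/c7.png

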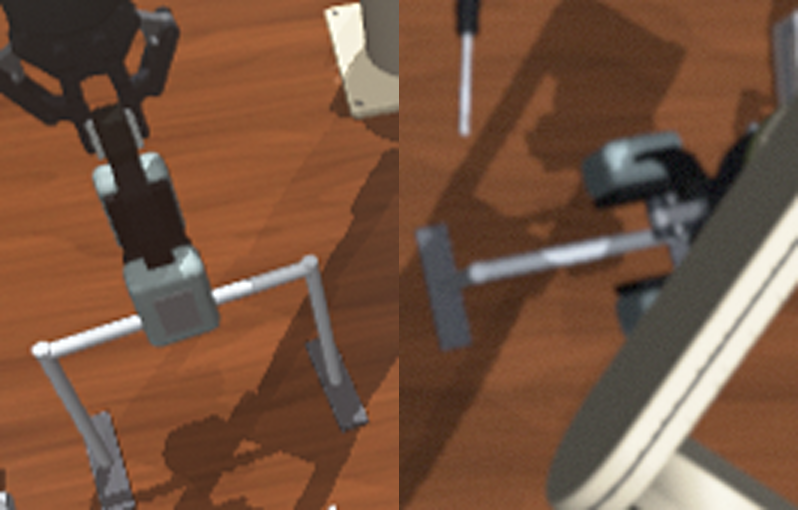

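The muffs hang level over the bar, with one cup on each side of it. In the scene crop the front cup is at (175,300) and the bar runs from (42,350) to (310,262). Lowering.

servo_tool(fingers=[0.01,0.01,0.01,0.01,0.01,0.01,0.01,0.01,0.01,0.01], linear=[[-0.001,0.001,0.005],[-0.001,0.002,0.02],[-0.001,0.002,0.045],[-0.001,0.002,0.07],[-0.001,0.002,0.095],[-0.001,0.002,0.118],[-0.001,0.002,0.138],[-0.001,0.002,0.15],[-0.001,0.002,0.157],[-0.001,0.002,0.16]], rotation=[[0,0,0.3],[0,0,0.3],[0,0,0.3],[0,0,0.3],[0,0,0.3],[0,0,0.3],[0,0,0.3],[0,0,0.3],[0,0,0.3],[0,0,0.3]])

```text
time: 26.35
tool_pos: [529.0, -313.9, 244.1]
tcp_rot: [180.0, 0.1, 9.7]
ft_force: [-0.9, -0.4, -1.8]
finger_gap: 20.8
grip_force: 59.2
```

servo_tool(fingers=[0.01,0.01,0.01,0.01,0.01,0.01,0.01,0.01,0.01,0.01], linear=[[0,0,0.002],[0,0,0.005],[0,0,0.008],[0,0,0.011],[0,0,0.013],[0,0,0.015],[0,0,0.017],[0,0,0.018],[0,0,0.019],[0,0,0.019]], rotation=[[0,0,0],[0,0,0],[0,0,0],[0,0,0],[0,0,0],[0,0,0],[0,0,0],[0,0,0],[0,0,0],[0,0,0]])

```text
time: 27.35
tool_pos: [529.1, -314.3, 225.7]
tcp_rot: [180.0, 0.1, 9.7]
ft_force: [-0.5, -0.0, -2.1]
finger_gap: 20.9
grip_force: 59.2
```

```bash
python3 go.py 528.6 -313.3 221 9.7 0
```

```text
t 27.4 p [ 529.1 -314.3  225.7] rpy [1.8e+02 1.0e-01 9.7e+00] q [-35.  11.  84.  -0.  85.  45.] gap 20.9 grip 59.2 F [-0.5 -0.  -2.1]
lin [-0.0003 -0.0011  0.0047] rot [ 0.   0.1 -0. ]
```

servo_tool(fingers=[0.01,0.01,0.01,0.01,0.01,0.01,0.01], linear=[[0,-0.0005,0.001],[0,-0.001,0.002],[0,-0.001,0.003],[0,-0.001,0.004],[0,-0.001,0.005],[0,-0.001,0.005],[0,-0.001,0.005]], rotation=[[0,0,0],[0,0,0],[0,0,0],[0,0,0],[0,0,0],[0,0,0],[0,0,0]])

```text
time: 28.05
tool_pos: [529.1, -313.3, 221.3]
tcp_rot: [179.9, 0.0, 9.7]
ft_force: [-1.4, 1.0, 3.4]
finger_gap: 20.4
grip_force: 59.8
```

servo_tool(fingers=[0.024,0.028,0.034,0.042,0.05,0.06,0.07,0.07,0.07,0.07], linear=[[0,0,0],[0,0,0],[0,0,0],[0,0,0],[0,0,-0.001],[0,0,-0.005],[0,0,-0.015],[0,0,-0.03],[0,0,-0.06],[0,0,-0.1]], rotation=[[0,0,0],[0,0,0],[0,0,0],[0,0,0],[0,0,0],[0,0,0],[0,0,0],[0,0,0],[0,0,0],[0,0,0]])

```text
time: 29.05
tool_pos: [528.4, -312.7, 321.2]
tcp_rot: [-179.9, 0.2, 9.7]
ft_force: [0.9, 0.2, 0.7]
finger_gap: 69.9
grip_force: 0.0
```

servo_tool(fingers=[0.07,0.07,0.07,0.07,0.07,0.07,0.07,0.07,0.07,0.07], linear=[[-0.01,0,-0.03],[-0.04,0,-0.05],[-0.08,0,-0.05],[-0.12,0.02,-0.05],[-0.15,0.05,-0.05],[-0.16,0.09,-0.05],[-0.17,0.12,-0.05],[-0.18,0.14,-0.05],[-0.18,0.15,-0.05],[-0.18,0.15,-0.05]], rotation=[[0,0,0],[0,0,0],[0,0,0],[0,0,0],[0,0,0],[0,0,0],[0,0,0],[0,0,0],[0,0,0],[0,0,0]])

```text
time: 30.05
tool_pos: [376.9, -492.0, 371.8]
tcp_rot: [179.9, 0.0, 9.6]
ft_force: [0.9, 0.4, 0.3]
finger_gap: 69.6
grip_force: 0.0
```

```bash
python3 - <<'E'
from bench import r
from h import *
for _ in range(3):T=r.snapshot("top")
S,T=r.snapshot("scene"),r.snapshot("top")
a=np.hstack([crop(S,145,140,133,100,3),crop(T,380,180,133,100,3)])
b=np.hstack([crop(S,265,120,133,100,3),crop(T,265,160,133,100,3)])
cv2.imwrite("pics/c8.png",np.vstack([a,b]))
pickle.dump({"scene":S,"top":T},open("s4.pkl","wb"))
E
python3 go.py
```

```text
t 30.3 p [ 377.5 -490.2  371.7] rpy [179.9   0.    9.7] q [-57.   9.  71.  -0. 100.  23.] gap 70.0 grip 0.0 F [0.5 0.8 0.2]
```

View pics/c8.png

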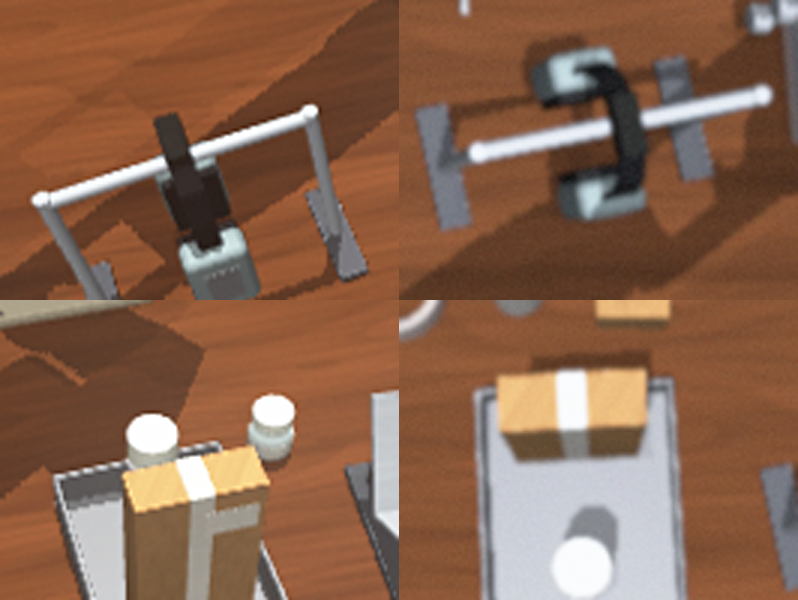

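The muffs hang over the middle of the bar: the pad is at (627,120), with the bar from (478,152) to (763,95) in the top crop, and there is one cup on each side. The carton and the can both stand upright in the tray. One check of hang angle and stillness before handing in.

```bash
python3 - <<'E'
from bench import r
from h import *
d=pickle.load(open("s4.pkl","rb"));T0=d["top"]
for _ in range(8): T=r.snapshot("top")
w=(slice(185,270),slice(415,480))
print("change",np.abs(T["frame"][w].astype(int)-T0["frame"][w]).max())
a=np.radians(9.7);X=np.array([np.cos(a),np.sin(a),0]);Y=np.array([-np.sin(a),np.cos(a),0]);O=np.array([528.6,-313.3,47])
inv=lambda p:((p+.5-[380,180])*3-.5+[400,0]).round(0)
for n,m,z in(("crown",0,174),("cup+ outtop",74,80),("cup- outtop",-74,80)):
    print(n,[inv(proj(T,O+X*m+Y*k+[0,0,z])) for k in(-30,0,30)])
s=d["scene"];inv2=lambda p:((p+.5-[145,140])*3-.5).round(0)
print("scene cup top front", [inv2(proj(s,O+X*74+Y*k+[0,0,80])) for k in(-30,30)],"crown ends",[inv2(proj(s,O+X*m+[0,0,174])) for m in(-27,27)])
E
```

```text
change 17
crown [array([665., 113.]), array([628., 120.]), array([592., 128.])]
cup+ outtop [array([611.,  43.]), array([578.,  49.]), array([545.,  56.])]
cup- outtop [array([650., 207.]), array([617., 213.]), array([583., 220.])]
scene cup top front [array([184., 272.]), array([250., 249.])] crown ends [array([164., 114.]), array([179., 158.])]
```

```bash
python3 -c "
from bench import r
print(r.hand_in())"
```

```text
the job is handed in; nothing more can be done
None
```

The ear defenders hang straight over the middle of the bar with one cup on each side, the carton and spray can stand upright in the tray, and I handed the job in at about 31 s of the 72 s allowed; the verdict was not shown.

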